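Load the bearing ball and present the ball tray over the wheel hub

TASK

Take the bearing ball out of the parts bin and set it loose in the large pocket of the ball tray. Then lift the tray by its upright handle, keep it level so that the ball stays in its pocket, and bring the pocket straight over the bore of the wheel hub. Finish while still holding the tray there, still and level, about a hand's width (10 cm) above the hub, ready for the mechanic to take the ball; leave the oil bottle, grease jar and screwdriver alone.

Things in the scene. Friction and masses are not known exactly. Their poses are not given: they have to be found in the camera images.
- ball_center (a point): centre of the polished steel bearing ball, 30 mm in diameter, 110 g, the only ball; it lies on the floor of the parts bin among five other loose parts (two lying hex bolts, a hex nut, a bush, an upright roller), the nearest about 55 mm away centre to centre along the bin's x, 96 mm along its y. Its axes mean nothing.
- bin_in (a point): centre of the inner floor (5 mm above the bench) of the blue open parts bin, fixed, 200 x 210 mm outside (its x by y), walls 5 mm thick and 45 mm high. The parts lie in three columns along its x and two rows (48 mm either side of centre) along its y: there is finger room beside the ball along the bin's y. Bin and hub lie on opposite sides of the tray.
- tray_grip (a point): grip point of the loose ball tray's handle, 55 mm above the tray's underside, in its middle. Tray: aluminium plate 184 (its x) x 100 (its y) x 8 mm, 0.3 to 0.55 kg. Handle: black upright slab in the middle, 12 mm thick along the tray's x, 50 mm wide along its y, top 75 mm above the underside. Axes are the tray's: x towards the large pocket, z up.
- tray_pocket (a point): centre of the floor of the tray's large pocket: a round rim 3 mm high, 30 mm inside, 40 mm outside diameter, 65 mm from the handle along tray +x, 8 mm above the underside (47 mm below the grip point). Seated, the ball's centre is 15 mm above it; it rolls out at about 35 degrees of tilt. Two smaller pockets (18 mm) beyond the handle stay empty. Tray axes.
- hub_top (a point): centre of the bore at the top face of the wheel hub, 60 mm above the bench: a dark steel hub fixed to the bench, a flange 120 mm in diameter with five upright studs (34 mm high) and a central collar 72 mm in diameter with an open bore.
- oil: grey oil bottle, 64 mm in diameter, 150 mm tall, beyond the tray, to be left alone; origin at the centre of its underside.
- grease: white grease jar with a steel cap, 72 mm in diameter, 80 mm tall, beyond the tray, to be left alone; origin at the centre of its underside.
- screwdriver: screwdriver 170 mm long with a black 24 mm square handle, lying across the bench just beyond the tray, to be left alone; origin at its middle, on its underside, y along its length towards the tip.
There are look-alikes about, which are no part of the job. What is shaped like the part that bears ball_center but pink is not meant.

How it is judged:
On the way, in this order (a step that is already met when the one before it is completed fails the run):
1. the ball lies loose in the large pocket, the tray still standing on the bench (distance between ball_center and tray_pocket below 0.0185 m and contact force between the fingers and ball below 0.2 N and height (world z) of tray_pocket below 0.014 m), for 0.2 s.
2. the tray is lifted clear of the bench with the ball loose in the pocket (distance between ball_center and tray_pocket below 0.0185 m and contact force between the fingers and ball below 0.2 N and height (world z) of tray_pocket above 0.05 m), for 0.2 s.
At the end, for the whole second after the job is handed in: Tray held by the fingers, off the hub, at rest (tray under 30 mm/s, ball under 40 mm/s), level within 8 degrees; pocket within 30 mm of the bore axis, its floor 60 to 190 mm above the hub; ball in the pocket (within 18.5 mm of the centre of its floor), not touched by the fingers (distance between ball_center and tray_pocket below 0.0185 m and contact force between the fingers and ball below 0.2 N and horizontal distance between tray_pocket and hub_top below 0.03 m and z of tray_pocket in the frame of hub_top between 0.06 and 0.19 m and angle between tray_pocket's own z axis and vertical below 0.14 rad and linear speed of tray below 0.03 m/s and linear speed of ball below 0.04 m/s and contact force between the fingers and tray above 1 N and contact force between tray and hub below 0.1 N); the arm keeps its last pose, push and grip.
It fails at once if the tray is tipped by more than 29 degrees (angle between tray_pocket's own z axis and vertical above 0.5 rad).
It fails at once if the ball is gripped while the tray is in the air (height (world z) of tray_pocket above 0.05 m and distance between ball_center and tray_pocket below 0.0185 m and contact force between the fingers and ball above 1 N).
It fails at once if the oil bottle, grease jar or screwdriver is moved by more than 30 mm (distance of any of oil, grease, screwdriver from where it was at the start of the episode above 0.03 m).
It also fails if it takes over 72 s, if anything falls off the work surface, if the arm or the gripper's body presses on something with over 40 N, if the wrist force passes 120 N, or if a joint passes its speed limit or range.

ROBOT

A 6-joint arm with a two-finger parallel gripper is mounted at the origin on the work surface. World frame = base frame: x ahead of the robot, y to its left, z up, the work surface at z = 0. Lengths are in m, angles in rad, forces in N, time in s.
With the tool pointing down it reaches from about 0.275 to 0.85 m from the base axis. Payload 5.2 kg.
Tool frame: the origin (TCP) lies midway between the tips of the shut fingers; the grasp point (between the pads) lies 19 mm behind it; z points along the fingers, y is the line along which they close (so a half turn about z gives the same grasp; the last joint's range is limited). The gripper opens to 85 mm and grips with 20 to 120 N. Pads are 22 mm wide; open, the fingers measure 114 mm over their backs; the gripper's body (76 mm by 85 mm) begins 54 mm behind the grasp point. The pads swing forward as they close: fully open they stand 13 mm farther back than shut.
Start: joints at [1.136, 0.259, 1.535, -0, 1.348, -0.203], TCP at [0.126, 0.535, 0.206] pointing down, gripper open.
Joint ranges: [-3.14, 3.14], [-0.91, 2.08], [0.19, 2.58], [-1.22, 4.36], [0.22, 2.71], [-3.12, 3.12]. Speed limits (rad/s): [2.57, 2.57, 3.14, 3.14, 3.14, 3.14].

INTERFACE

Orientations are given as a unit quaternion [x, y, z, w].
In Python, from workcell import env gives the robot as it stands.
- The arm moves only by the tool servo_tool, never from a script. Its argument "commands" is a list of rows, each an object with "jaw": the gripper command: -1 is fully open, 1 is shut, values between are in proportion; "delta_pos": the shift along the tool's x, y, z in m, a list of three; "dr": the turn, a rotation vector about the tool's x, y, z in rad, a list of three. In form: [{"jaw": jaw, "delta_pos": [tx, ty, tz], "dr": [ax, ay, az]}, ...]. A call has 1 to 10 rows; each row shifts and turns the commanded pose from where the row before left it, along the tool's axes as they then stand; what a row does not reach is not made up. A row lasts 1/10 s, in which the tool goes at most 50 mm and 8.59 degrees, less where a joint would pass 70% of its speed; a pose out of reach is approached as far as the arm can. A call is refused whole if a number of a shift passes 0.05 or a number of a turn 0.15, either way. A call with a gripper value outside its range is refused whole. The fingers move at their own pace and stop on an object; the grip force is fixed at half the most. Time passes only in rows, so rows that do not move let the fingers close. It gives the time, the measured TCP pose, the force, the opening and the grip force at its end, in the units of the state.
- env.sense(): the state, without advancing time (a new reading comes with each control period).
- env.grab_frame(name): name is "scene" or "top"; returns (picture, depth): 480x640x3 uint8, blue, green, red; 480x640 float32, m along the optical axis (not along the pixel's ray), 0 where there is no reading.
- env.camera_info(name): a dict with "camera_matrix" (3x3 intrinsics, pixels), "rvec" (rotation vector, rad) and "tvec" (3), from world to camera coordinates, as OpenCV has them. Camera axes: x right, y down, z forward; pixel columns grow to the right and rows downward; lengths in m; the calibration is good to about 2 mm. A picture is of the moment at which its call begins. camera_info takes no time and is no camera call.
- env.hand_in(): hands the job in; it is judged then, once.
Trained networks look in the newest picture that a camera, given by its name, has taken for a name from the list of things; names that differ only in an ending like _2 or _b are one class to them, and where a whole thing is asked for, a point or a joint stands for the part that bears it (a point fixed in the world has none). Each returns a list of dicts, best first, with "p" (0 to 1); they miss things now and then, are a little off and sometimes report something else, mostly with a low value. They report only what shows in the picture. A call takes as long as a camera call. They do not tell look-alikes from the thing itself.
- env.trace(camera, target): "region" (480x640 bool, what is visible of it) and "extent" ([left, top, right, bottom] in pixels, round what is visible of it).
- env.landmark_of(camera, target): "position" ([column, row] in pixels: a listed point, or the origin of a listed thing).
The state is a dict: "t": time; "qpos": joint angles; "qvel": joint speeds; "joint_torque": joint torques, N m; "ee_pos": TCP position; "tcp_rot": TCP orientation; "contact_force": force on the tool from outside, world axes, zero at the start; "wrist_torque": the same for the moment, N m; "finger_gap": opening from 0.0 (shut) to 1.0 (fully open); "grip_force": force on a finger pad.
Only numpy, scipy, OpenCV 4.12 (cv2) and the standard library are available. Lean on these libraries where they do the work, as an engineer would, in place of code of your own. Each camera call takes 0.05 s, during which the arm holds its last target. There are 200 camera calls.

## Working session

There is one attempt and no reset: what is moved stays moved. The work goes in short steps, Python scripts to look and compute and a tool call to move; the robot and the scene stay as the last step left them, time stands still between calls to the robot, and variables do not carry over. Pictures are saved under pics/ and viewed, at most 10 in all, crops included, and the job is handed in when it is done.

Besides the shell and the picture viewer there is one more tool, called after "Emit:" as name(argument=value, ...) on one line, values as JSON. servo_tool: Moves the arm, as the interface text tells. Its arguments: {"type":"object","properties":{"commands":{"type":"array"}},"required":["commands"]}

```bash
mkdir -p pics
cat > h.py <<'E'
import numpy as np,cv2
from scipy.spatial.transform import Rotation as R
from workcell import env
def cam(n):
    c=env.camera_info(n);K=np.array(c["camera_matrix"],float);Rm=cv2.Rodrigues(np.array(c["rvec"],float))[0];t=np.array(c["tvec"],float).ravel()
    return K,Rm,t
def ray(n,p):
    K,Rm,t=cam(n);d=Rm.T@np.linalg.solve(K,[p[0],p[1],1.]);return -Rm.T@t,d
def at_z(n,p,z):
    o,d=ray(n,p);return o+d*(z-o[2])/d[2]
def at_d(n,p,D):
    o,d=ray(n,p);return o+d*D[int(round(p[1])),int(round(p[0]))]
def two(a,pa,b,pb):
    o1,d1=ray(a,pa);o2,d2=ray(b,pb);s=np.linalg.lstsq(np.c_[d1,-d2],o2-o1,rcond=None)[0]
    x,y=o1+s[0]*d1,o2+s[1]*d2;return (x+y)/2,np.linalg.norm(x-y)
E
python3 - <<'E'
from h import *
np.set_printoptions(precision=4,suppress=True)
P={}
for n in ("scene","top"):
    im,D=env.grab_frame(n);cv2.imwrite(f"pics/{n}0.png",im);np.save(f"{n}0.npy",D)
    print(n,"cam at",ray(n,(320,240))[0])
    for t in ["ball_center","bin_in","tray_grip","tray_pocket","hub_top","oil","grease","screwdriver"]:
        r=env.landmark_of(n,t)
        for q in r[:3]:
            print(n,t,round(q["p"],2),np.round(q["position"],1),at_d(n,q["position"],D) if 0<=q["position"][0]<639 and 0<=q["position"][1]<479 else "")
        if r: P[n,t]=r[0]["position"]
for t in ["ball_center","bin_in","tray_grip","tray_pocket","hub_top"]:
    if ("scene",t) in P and ("top",t) in P: print(t,*two("scene",P["scene",t],"top",P["top",t]))
print(env.sense())
E
```

```text
scene cam at [1.2721 0.2618 0.834 ]
scene ball_center 0.73 [464.1 209.7] [0.3369 0.2429 0.0161]
scene ball_center 0.69 [430.7 204.9] [0.347  0.1768 0.0192]
scene bin_in 0.57 [484.2 276.2] [0.4915 0.3062 0.0041]
scene tray_grip 0.59 [336.5 238.7] [0.538  0.0376 0.0613]
scene tray_pocket 0.72 [341.6 281.9] [0.5874 0.0635 0.0055]
scene tray_pocket 0.21 [186.5 185.7] [ 0.467  -0.3075  0.0393]
scene hub_top 0.97 [185.8 186.4] [ 0.4685 -0.3086  0.0383]
scene oil 0.92 [353.6 377.9] [0.7973 0.1468 0.0477]
scene oil 0.43 [338.2 237.6] [0.5366 0.0403 0.0637]
scene grease 0.58 [203.8 320.9] [ 0.7743 -0.1132  0.0507]
scene screwdriver 0.88 [275.8 344.4] [0.7596 0.0045 0.0182]
scene screwdriver 0.17 [356.3 380.5] [0.7984 0.1514 0.0445]
top cam at [0.4645 0.0168 0.9496]
top ball_center 0.7 [190.  355.3] [0.3299 0.2423 0.0308]
top ball_center 0.62 [189.7 290.4] [0.4472 0.2467 0.0351]
top ball_center 0.57 [307.5 240.7] [0.5391 0.033  0.0771]
top bin_in 0.75 [164.8 267.9] [0.488  0.3035 0.0031]
top tray_grip 0.89 [307.4 242.1] [0.5369 0.0332 0.0737]
top tray_pocket 0.96 [293.3 216.4] [0.5911 0.0625 0
[... 364 characters left out ...]
0.3055 -0.0002] 0.0019199793878251412
tray_grip [0.5375 0.0353 0.0601] 0.0039144878081845995
tray_pocket [0.5905 0.0634 0.0089] 0.0020624467199978056
hub_top [ 0.4879 -0.2953  0.0575] 0.0009518983369689569
{'t': 0.9, 'qpos': array([ 1.1362,  0.2586,  1.535 ,  0.    ,  1.348 , -0.2028]), 'qvel': array([-0.002 ,  0.0001, -0.002 , -0.0002,  0.0002,  0.001 ]), 'joint_torque': array([  0.0009, -44.5916, -29.0893,  -0.0003,   0.0011,   0.    ]), 'ee_pos': array([0.1263, 0.5353, 0.2061]), 'tcp_rot': array([ 0.1157,  0.9933,  0.    , -0.    ]), 'contact_force': array([-0.1313,  0.3015,  0.009 ]), 'wrist_torque': array([ 0.0049,  0.0292, -0.0538]), 'grip_force': 0.0, 'finger_gap': 0.9984604300993554}
```

View pics/scene0.png

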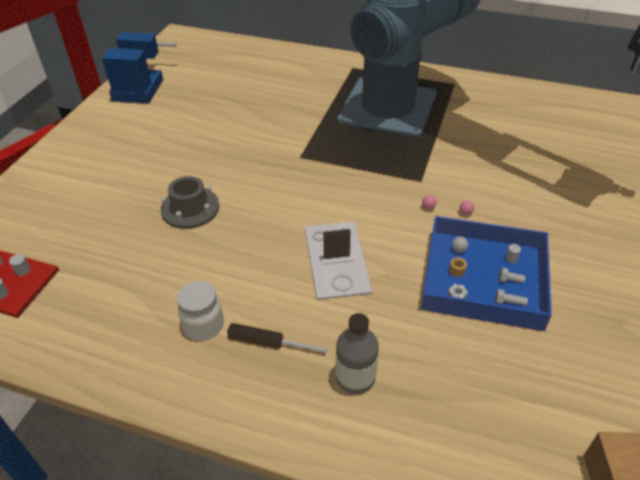

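View pics/top0.png

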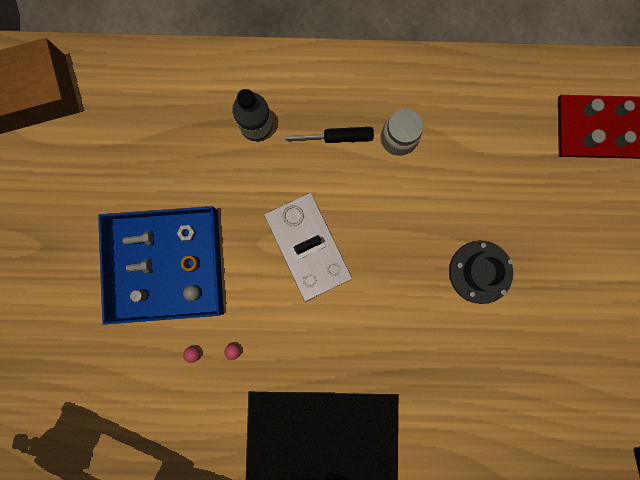

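The scene shows a grey ball in the bin at scene (460,244) and top (191,293). Candidates are that one, and the pink balls outside the bin at scene (429,203) and (466,209), top (192,354) and (233,351). The roller at top (137,296) could also be mistaken for it. I choose the grey one in the bin. The tray handle is at top (308,244), the large pocket at (293,216) and the hub bore at (487,270). I'll now refine these and check the choice in a crop.

Run:
```python
from h import *
np.set_printoptions(precision=4,suppress=True)
C={}
ims={}
for n,roi in (("scene",(448,232,472,258)),("top",(176,280,206,308))):
    im,D=env.grab_frame(n);ims[n]=im
    x0,y0,x1,y1=roi
    c=im[y0:y1,x0:x1].astype(int);m=((c.max(2)-c.min(2))<45).astype(np.uint8)
    k,l,s,ce=cv2.connectedComponentsWithStats(m)
    i=1+np.argmax(s[1:,4]);(cx,cy),r=cv2.minEnclosingCircle(np.argwhere(l==i)[:,::-1].astype(np.float32));print(n,"ball blob",s[i],ce[i]+[x0,y0],(cx+x0,cy+y0,r))
    C[n]=ce[i]+[x0,y0]
    for r in env.trace(n,"ball_center")[:4]: print("trace",round(r["p"],2),r["extent"])
print("ball",*two("scene",C["scene"],"top",C["top"]), at_z("top",C["top"],.02),at_z("scene",C["scene"],.02))
for t in ("tray_grip","bin_in"):
  for n in ("top","scene"):
    for r in env.trace(n,t)[:1]:
        m=r["region"].astype(np.uint8);print(t,n,r["p"],r["extent"])
        if n=="top":
            pts=np.argwhere(m)[:,::-1][:, :];h=cv2.convexHull(pts.astype(np.float32))[:,0]
            z=.008 if t=="tray_grip" else .045
            w=np.array([at_z("top",p,z)[:2] for p in h]);rc=cv2.minAreaRect((w*1000).astype(np.float32));print("rect",rc)
# handle top
im=ims["top"];g=im[230:260,290:330].max(2)
m=(g<60).astype(np.uint8);k,l,s,ce=cv2.connectedComponentsWithStats(m);i=1+np.argmax(s[1:,4]);p=np.argwhere(l==i)[:,::-1]+[290,230]
print("handle blob",s[i],ce[i]+[290,230])
w=np.array([at_z("top",q,.075)[:2] for q in p]);print(cv2.minAreaRect((w*1000).astype(np.float32)),w.mean(0))
a=cv2.resize(ims["scene"][190:310,410:560],None,fx=4,fy=4,interpolation=2)[:, :400];b=cv2.resize(ims["top"][190:310,250:350],None,fx=4,fy=4,interpolation=2)
cv2.imwrite("pics/crop1.png",np.hstack([a,b]))
```

```text
scene ball blob [  0   0  24  22 315] [459.8349 241.9429] (459.5, 239.83333349227905, 13.914520263671875)
trace 0.68 [460.2, 203.2, 473.0, 214.7]
trace 0.68 [420.4, 195.8, 437.9, 210.6]
trace 0.62 [451.9, 237.8, 468.9, 254.2]
top ball blob [  7   5  19  16 245] [191.9551 292.4735] (192.0, 292.0, 9.486932754516602)
trace 0.75 [182.6, 349.7, 196.9, 364.2]
trace 0.64 [185.4, 286.0, 201.0, 299.5]
trace 0.6 [224.7, 342.5, 240.1, 361.2]
trace 0.5 [264.0, 192.1, 350.9, 304.6]
ball [0.4426 0.2473 0.0268] 0.005680726171887162 [0.4431 0.2461 0.02  ] [0.4342 0.2498 0.02  ]
tray_grip top 0.68 [449.4, 240.9, 511.0, 305.5]
rect ((492.80560302734375, -294.7347412109375), (119.78799438476562, 117.79724884033203), 89.3515625)
tray_grip scene 0.95 [305.1, 219.1, 368.8, 302.4]
bin_in top 0.77 [96.9, 209.4, 224.6, 326.4]
rect ((493.7484436035156, 299.90765380859375), (203.42657470703125, 220.4312286376953), 4.9862799644470215)
handle blob [  4   5  27  19 251] [307.4462 244.3785]
((532.8021850585938, 32.65681838989258), (16.030519485473633, 48.97392272949219), 26.32834243774414) [0.5328 0.033 ]
```

View pics/crop1.png

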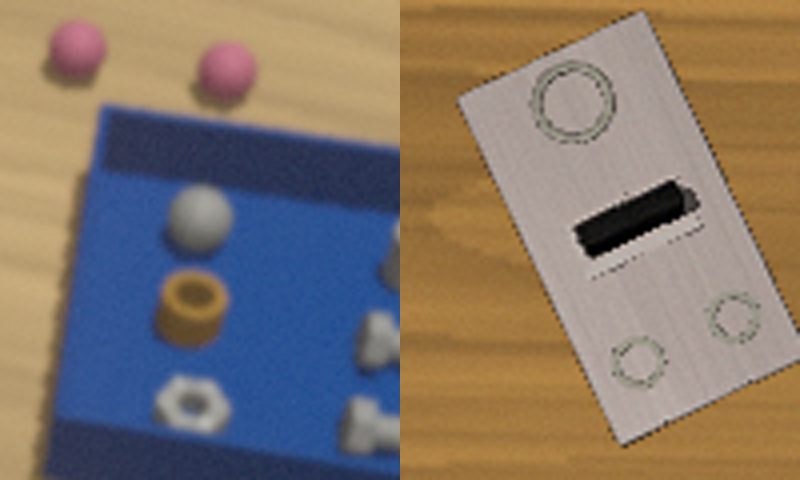

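The left crop shows a clean grey ball, centred at scene (460,245), above the brass bush, with both pink balls outside the bin. The right crop shows the pocket ring at top (293.2,215.2) and the tray corners at (264,214), (310,193), (351,279) and (305,302).

Run:
```python
from h import *
np.set_printoptions(precision=4,suppress=True)
print("ball",*two("scene",(460,245.2),"top",(192.5,292.6)),at_z("top",(192.5,292.6),.02),at_z("scene",(460,245.2),.02))
c=np.array([at_z("top",p,.008) for p in [(264.3,214.2),(310,193),(351.2,279.5),(305,301.7)]]);print("tray ctr",c.mean(0))
v=(c[0]+c[1]-c[2]-c[3])/2;print("tray x len,dir",np.linalg.norm(v),np.degrees(np.arctan2(v[1],v[0])))
print("pocket",at_z("top",(293.2,215.2),.0095),at_z("scene",(341.8,282.5),.0095))
s=env.sense();M=R.from_quat(s["tcp_rot"]).as_matrix();print(M)
```

```text
ball [0.4421 0.2487 0.018 ] 0.006127576878069367 [0.4429 0.2451 0.02  ] [0.4427 0.2515 0.02  ]
tray ctr [0.5334 0.034  0.008 ]
tray x len,dir 0.18286111014645884 26.41195451984484
pocket [0.593  0.0626 0.0095] [0.5919 0.0652 0.0095]
[[-0.9732  0.2298  0.    ]
 [ 0.2298  0.9732  0.    ]
 [ 0.      0.     -1.    ]]
```

Emit:
servo_tool(commands=[{"jaw": -0.29, "delta_pos": [0, 0, 0], "dr": [0, 0, -0.1415]}, {"jaw": -0.29, "delta_pos": [0, 0, 0], "dr": [0, 0, -0.1415]}, {"jaw": -0.29, "delta_pos": [-0.03, -0.03, 0], "dr": [0, 0, 0]}, {"jaw": -0.29, "delta_pos": [-0.03, -0.03, 0], "dr": [0, 0, 0]}, {"jaw": -0.29, "delta_pos": [-0.03, -0.03, 0], "dr": [0, 0, 0]}, {"jaw": -0.29, "delta_pos": [-0.03, -0.03, 0], "dr": [0, 0, 0]}, {"jaw": -0.29, "delta_pos": [-0.03, -0.03, 0], "dr": [0, 0, 0]}, {"jaw": -0.29, "delta_pos": [-0.03, -0.03, 0], "dr": [0, 0, 0]}, {"jaw": -0.29, "delta_pos": [-0.03, -0.03, 0], "dr": [0, 0, 0]}, {"jaw": -0.29, "delta_pos": [-0.03, -0.03, 0], "dr": [0, 0, 0]}])

```text
t: 2.3
ee_pos: [0.3794, 0.3066, 0.2063]
tcp_rot: [-0.026, 1.0, 0.0, 0.0]
contact_force: [1.1, 0.3, 0.5]
finger_gap: 0.648
grip_force: 0.0
```

Emit:
servo_tool(commands=[{"jaw": -0.29, "delta_pos": [-0.03, -0.03, 0], "dr": [0, 0, 0]}, {"jaw": -0.29, "delta_pos": [-0.03, -0.03, 0], "dr": [0, 0, 0]}, {"jaw": -0.29, "delta_pos": [0, 0, 0.03], "dr": [0, 0, 0]}, {"jaw": -0.29, "delta_pos": [0, 0, 0.03], "dr": [0, 0, 0]}, {"jaw": -0.29, "delta_pos": [0, 0, 0.03], "dr": [0, 0, 0]}, {"jaw": -0.29, "delta_pos": [0, 0, 0.02], "dr": [0, 0, 0]}, {"jaw": -0.29, "delta_pos": [0, 0, 0], "dr": [0, 0, 0]}, {"jaw": -0.29, "delta_pos": [0, 0, 0], "dr": [0, 0, 0]}])

```text
t: 3.1
ee_pos: [0.4415, 0.2511, 0.0965]
tcp_rot: [-0.026, 1.0, -0.0, -0.0]
contact_force: [0.0, 0.3, 0.6]
finger_gap: 0.648
grip_force: 0.0
```

Run:
```python
from h import *
ims=[env.grab_frame(n)[0] for n in("scene","top")]
a=cv2.resize(ims[0][170:310,410:560],(400,373),interpolation=2);b=cv2.resize(ims[1][200:340,90:240],(400,373),interpolation=2)
cv2.imwrite("pics/c2.png",np.hstack([a,b]));print(env.sense()["ee_pos"])
```

```text
[0.44239436 0.25147518 0.09755125]
```

View pics/c2.png

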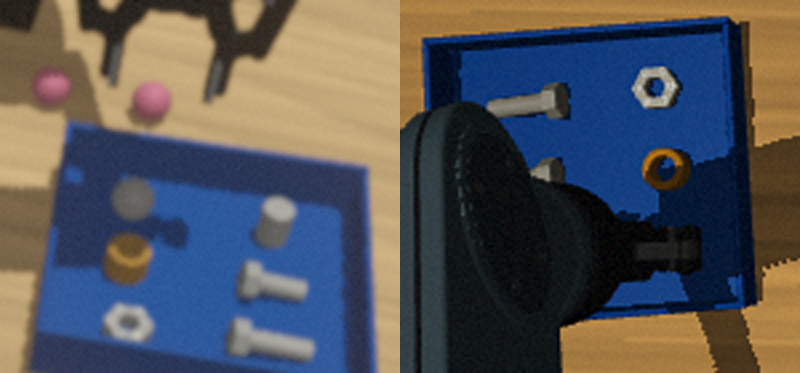

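The ball lies undisturbed below the gripper (crop (133,198)), with the fingers either side of it along y and clear of the wall. Descending.

Emit:
servo_tool(commands=[{"jaw": -0.29, "delta_pos": [-0.001, -0.003, 0.03], "dr": [0, 0, 0]}, {"jaw": -0.29, "delta_pos": [0, 0, 0.03], "dr": [0, 0, 0]}, {"jaw": -0.29, "delta_pos": [0, 0, 0.02], "dr": [0, 0, 0]}, {"jaw": -0.29, "delta_pos": [0, 0, 0.012], "dr": [0, 0, 0]}, {"jaw": -0.29, "delta_pos": [0, 0, 0], "dr": [0, 0, 0]}, {"jaw": -0.29, "delta_pos": [0, 0, 0], "dr": [0, 0, 0]}])

```text
t: 3.8
ee_pos: [0.4434, 0.2485, 0.0052]
tcp_rot: [-0.026, 1.0, 0.0, 0.001]
contact_force: [-0.2, 0.1, 0.9]
finger_gap: 0.648
grip_force: 0.0
```

Emit:
servo_tool(commands=[{"jaw": 1, "delta_pos": [0, 0, 0], "dr": [0, 0, 0]}, {"jaw": 1, "delta_pos": [0, 0, 0], "dr": [0, 0, 0]}, {"jaw": 1, "delta_pos": [0, 0, 0], "dr": [0, 0, 0]}, {"jaw": 1, "delta_pos": [0, 0, 0], "dr": [0, 0, 0]}, {"jaw": 1, "delta_pos": [0, 0, 0], "dr": [0, 0, 0]}, {"jaw": 1, "delta_pos": [0, 0, 0], "dr": [0, 0, 0]}])

```text
t: 4.4
ee_pos: [0.4475, 0.2498, 0.0086]
tcp_rot: [-0.026, 1.0, 0.002, 0.005]
contact_force: [-0.9, 1.7, 25.1]
finger_gap: -0.002
grip_force: 12.3
```

The fingers shut fully, so the ball was missed. I'll lift and look.

Emit:
servo_tool(commands=[{"jaw": 1, "delta_pos": [0, 0, -0.03], "dr": [0, 0, 0]}, {"jaw": 1, "delta_pos": [0, 0, -0.05], "dr": [0, 0, 0]}, {"jaw": -0.29, "delta_pos": [0, 0, -0.05], "dr": [0, 0, 0]}, {"jaw": -0.29, "delta_pos": [0, 0.05, -0.02], "dr": [0, 0, 0]}, {"jaw": -0.29, "delta_pos": [0, 0.05, 0], "dr": [0, 0, 0]}, {"jaw": -0.29, "delta_pos": [0, 0.05, 0], "dr": [0, 0, 0]}, {"jaw": -0.29, "delta_pos": [0, 0.04, 0], "dr": [0, 0, 0]}, {"jaw": -0.29, "delta_pos": [0, 0, 0], "dr": [0, 0, 0]}])

```text
t: 5.2
ee_pos: [0.4319, 0.4389, 0.1528]
tcp_rot: [-0.028, 1.0, 0.001, 0.0]
contact_force: [0.2, -0.2, 0.9]
finger_gap: 0.642
grip_force: 0.0
```

Run:
```python
from h import *
ims=[env.grab_frame(n)[0] for n in("scene","top")]
a=cv2.resize(ims[0][190:340,410:560],(400,400),interpolation=2);b=cv2.resize(ims[1][190:340,90:240],(400,400),interpolation=2)
cv2.imwrite("pics/c3.png",np.hstack([a,b]));s=env.sense();print(s["ee_pos"],s["contact_force"])
```

```text
[0.43228789 0.43481132 0.15245062] [-0.28011502 -0.20333822 -0.18001129]
```

View pics/c3.png

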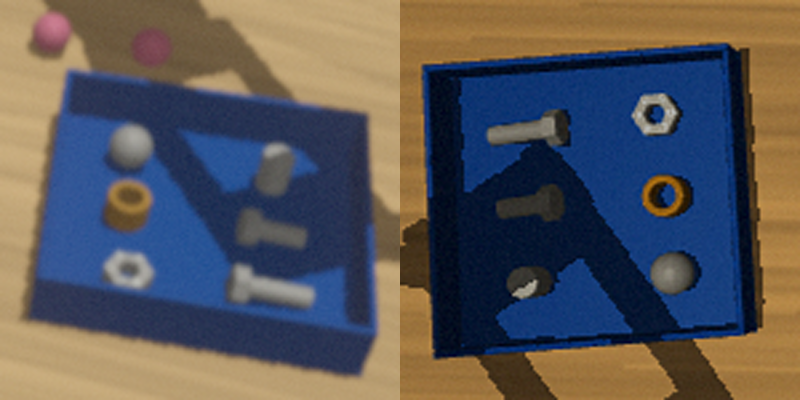

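The ball is back near its place, at top (192.8,291.6) and scene (458.8,244.8). I'll check the finger position against the image and the ball against depth.

Run:
```python
from h import *
np.set_printoptions(precision=4,suppress=True)
def proj(n,X):
    K,Rm,t=cam(n);p=K@(Rm@np.array(X)+t);return p[:2]/p[2]
print("proj tcp",proj("scene",(.442,.2513,.102)),"seen ~ (470.4,203.8);top",proj("top",(.442,.2513,.11)),"seen (190.6,293)")
for n,c0 in(("scene",(459,245)),("top",(193,292))):
    im,D=env.grab_frame(n);u,v=c0
    P=[];
    for y in range(v-11,v+12):
        for x in range(u-11,u+12):
            if D[y,x]>0:P.append(at_d(n,(x,y),D))
    P=np.array(P);q=P[(P[:,2]>.014)&(P[:,2]<.045)]
    A=np.c_[2*q,np.ones(len(q))];c=np.linalg.lstsq(A,(q**2).sum(1),rcond=None)[0]
    print(n,len(q),"zmax",q[:,2].max(),"fit",c[:3],"r",np.sqrt(c[3]+c[:3]@c[:3]),"mean",q.mean(0))
    x0,y0=u-15,v-15;cc=im[y0:y0+30,x0:x0+30].astype(int);m=((cc.max(2)-cc.min(2))<40)&(cc.max(2)>70)
    k,l,s,ce=cv2.connectedComponentsWithStats(m.astype(np.uint8));i=l[15,15];print(s[i],ce[i]+[x0,y0],"boxctr",s[i][0]+x0+(s[i][2]-1)/2,s[i][1]+y0+(s[i][3]-1)/2)
    print([ (round(r["p"],2),np.round(r["position"],1)) for r in env.landmark_of(n,"ball_center")[:4]])
```

```text
proj tcp [467.0929 212.9263] seen ~ (470.4,203.8);top [175.4878 294.0602] seen (190.6,293)
scene 194 zmax 0.037203168122467045 fit [0.4438 0.2492 0.0214] r 0.013340990542045307 mean [0.4491 0.2491 0.0269]
[  7   5  18  19 246] [458.9797 244.4106] boxctr 459.5 244.0
[(0.77, array([458.7, 243.2])), (0.65, array([429.1, 203.6])), (0.52, array([466. , 208.1]))]
top 208 zmax 0.03672713672389771 fit [0.444  0.2468 0.0209] r 0.013888929520782788 mean [0.4443 0.2447 0.029 ]
[  6   8  15  16 172] [190.7326 292.3372] boxctr 191.0 292.5
[(0.74, array([189.7, 354.8])), (0.67, array([231.2, 348.8]))]
```

The ball is at (0.444,0.248,0.020), so the aim was right. The pads probably stand back at this opening and pinched the ball with the bevelled tips. I'll go again with a narrower opening, go lower while watching the contact force, and close in steps.

Emit:
servo_tool(commands=[{"jaw": -0.06, "delta_pos": [0, -0.047, 0], "dr": [0, 0, 0]}, {"jaw": -0.06, "delta_pos": [0, -0.047, 0], "dr": [0, 0, 0]}, {"jaw": -0.06, "delta_pos": [0, -0.047, 0], "dr": [0, 0, 0]}, {"jaw": -0.06, "delta_pos": [0, -0.046, 0], "dr": [0, 0, 0]}, {"jaw": -0.06, "delta_pos": [0, 0, 0.04], "dr": [0, 0, 0]}, {"jaw": -0.06, "delta_pos": [0, 0, 0.04], "dr": [0, 0, 0]}, {"jaw": -0.06, "delta_pos": [0, 0, 0.02], "dr": [0, 0, 0]}, {"jaw": -0.06, "delta_pos": [0, 0, 0], "dr": [0, 0, 0]}, {"jaw": -0.06, "delta_pos": [0, 0, 0], "dr": [0, 0, 0]}, {"jaw": -0.06, "delta_pos": [0, 0, 0], "dr": [0, 0, 0]}])

```text
t: 6.5
ee_pos: [0.4438, 0.2477, 0.0543]
tcp_rot: [-0.025, 1.0, 0.0, 0.001]
contact_force: [1.0, 1.3, 0.1]
finger_gap: 0.53
grip_force: 0.0
```

Run:
```python
from h import *
ims=[env.grab_frame(n)[0] for n in("scene","top")]
cv2.imwrite("pics/c4.png",cv2.resize(ims[0][190:290,420:540],None,fx=6,fy=6,interpolation=2));s=env.sense();print(s["ee_pos"],s["contact_force"],s["finger_gap"])
```

```text
[0.44369076 0.24787827 0.05427687] [-0.43616065  1.12169911  0.55902179] 0.5314498924713177
```

View pics/c4.png

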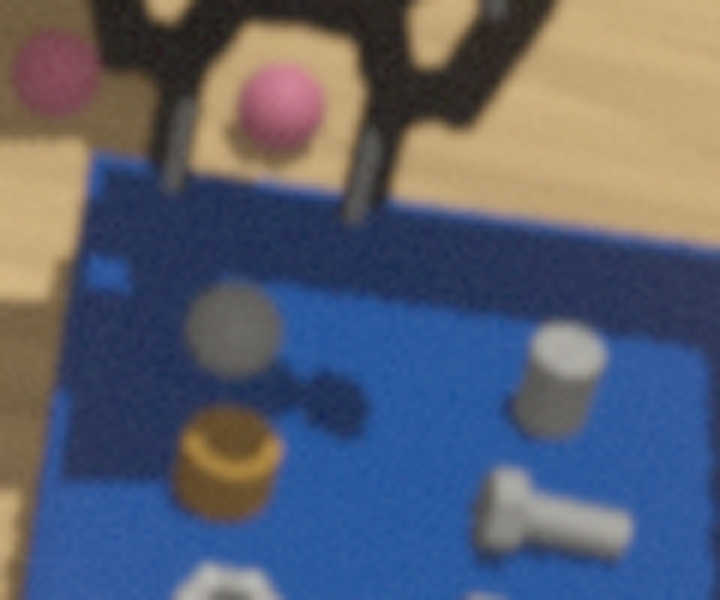

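The tips are at scene (448.7,221.7) and (478.8,227), with the ball at (459.2,245). I'll work out the tip height.

Run:
```python
from h import *
def proj(n,X):
    K,Rm,t=cam(n);p=K@(Rm@np.array(X)+t);return p[:2]/p[2]
for z in(.02,.054,.06,.065,.07,.075,.08): print(z,proj("scene",(.4437,.248,z)))
for p in((448.7,221.7),(478.8,227)):
    o,d=ray("scene",p); X=o+d*(.4437-o[0])/d[0]; print(X)
```

```text
0.02 [458.0182978  245.15727557]
0.054 [460.85852877 232.29388013]
0.06 [461.37263298 229.96550409]
0.065 [461.80409213 228.01142725]
0.07 [462.23834256 226.04470866]
0.075 [462.67541146 224.06522524]
0.08 [463.11532636 222.07285231]
[0.4437     0.22276281 0.07344934]
[0.4437     0.27680495 0.07627387]
```

The tips stand about 20 mm above the stated TCP at this opening, so the first grip was above the ball's equator. I'll descend guided by force.

Emit:
servo_tool(commands=[{"jaw": -0.06, "delta_pos": [0, 0, 0.03], "dr": [0, 0, 0]}, {"jaw": -0.06, "delta_pos": [0, 0, 0.02], "dr": [0, 0, 0]}, {"jaw": -0.06, "delta_pos": [0, 0, 0.004], "dr": [0, 0, 0]}, {"jaw": -0.06, "delta_pos": [0, 0, 0.003], "dr": [0, 0, 0]}, {"jaw": -0.06, "delta_pos": [0, 0, 0], "dr": [0, 0, 0]}])

```text
t: 7.1
ee_pos: [0.4432, 0.2478, -0.0035]
tcp_rot: [-0.026, 1.0, 0.0, 0.001]
contact_force: [0.1, 0.6, 0.7]
finger_gap: 0.527
grip_force: 0.0
```

Emit:
servo_tool(commands=[{"jaw": -0.06, "delta_pos": [0, 0, 0.002], "dr": [0, 0, 0]}, {"jaw": -0.06, "delta_pos": [0, 0, 0.002], "dr": [0, 0, 0]}, {"jaw": -0.06, "delta_pos": [0, 0, 0], "dr": [0, 0, 0]}])

```text
t: 7.4
ee_pos: [0.4426, 0.2476, -0.0081]
tcp_rot: [-0.026, 1.0, 0.0, 0.0]
contact_force: [-0.1, 0.1, 0.4]
finger_gap: 0.53
grip_force: 0.0
```

Emit:
servo_tool(commands=[{"jaw": -0.06, "delta_pos": [0, 0, 0.002], "dr": [0, 0, 0]}, {"jaw": -0.06, "delta_pos": [0, 0, 0.001], "dr": [0, 0, 0]}, {"jaw": -0.06, "delta_pos": [0, 0, 0], "dr": [0, 0, 0]}])

```text
t: 7.7
ee_pos: [0.4423, 0.2475, -0.0115]
tcp_rot: [-0.026, 1.0, -0.0, -0.0]
contact_force: [-0.3, 1.3, -0.5]
finger_gap: 0.532
grip_force: 0.0
```

Emit:
servo_tool(commands=[{"jaw": 0.15, "delta_pos": [0, 0, 0], "dr": [0, 0, 0]}, {"jaw": 0.25, "delta_pos": [0, 0, 0], "dr": [0, 0, 0]}, {"jaw": 0.25, "delta_pos": [0, 0, 0], "dr": [0, 0, 0]}])

```text
t: 8.0
ee_pos: [0.4425, 0.2475, -0.0113]
tcp_rot: [-0.026, 1.0, 0.0, 0.0]
contact_force: [-1.1, -0.1, -0.1]
finger_gap: 0.376
grip_force: 0.0
```

Emit:
servo_tool(commands=[{"jaw": 0.4, "delta_pos": [0, 0, 0], "dr": [0, 0, 0]}, {"jaw": 0.4, "delta_pos": [0, 0, 0], "dr": [0, 0, 0]}, {"jaw": 0.4, "delta_pos": [0, 0, 0], "dr": [0, 0, 0]}])

```text
t: 8.3
ee_pos: [0.4426, 0.2474, -0.0111]
tcp_rot: [-0.026, 1.0, -0.0, 0.0]
contact_force: [-0.1, -1.2, 4.5]
finger_gap: 0.318
grip_force: 54.7
```

Gripped, but the gap of about 27 mm suggests the contact is above the equator. I'll relax and go a little lower.

Emit:
servo_tool(commands=[{"jaw": 0.2, "delta_pos": [0, 0, 0], "dr": [0, 0, 0]}, {"jaw": 0.2, "delta_pos": [0, 0, 0], "dr": [0, 0, 0]}, {"jaw": 0.2, "delta_pos": [0, 0, 0.002], "dr": [0, 0, 0]}, {"jaw": 0.2, "delta_pos": [0, 0, 0.002], "dr": [0, 0, 0]}, {"jaw": 0.2, "delta_pos": [0, 0, 0], "dr": [0, 0, 0]}])

```text
t: 8.8
ee_pos: [0.4421, 0.2474, -0.0158]
tcp_rot: [-0.026, 1.0, -0.0, -0.0]
contact_force: [0.1, 0.2, -0.1]
finger_gap: 0.399
grip_force: 0.0
```

Emit:
servo_tool(commands=[{"jaw": 0.4, "delta_pos": [0, 0, 0], "dr": [0, 0, 0]}, {"jaw": 0.4, "delta_pos": [0, 0, 0], "dr": [0, 0, 0]}, {"jaw": 0.4, "delta_pos": [0, 0, 0], "dr": [0, 0, 0]}])

```text
t: 9.1
ee_pos: [0.4423, 0.2475, -0.0153]
tcp_rot: [-0.026, 1.0, -0.0, -0.0]
contact_force: [-0.0, -0.4, 0.6]
finger_gap: 0.316
grip_force: 58.1
```

Same gap at a lower height, so the contact is flat and good. Lifting.

Emit:
servo_tool(commands=[{"jaw": 1, "delta_pos": [0, 0, -0.01], "dr": [0, 0, 0]}, {"jaw": 1, "delta_pos": [0, 0, -0.03], "dr": [0, 0, 0]}, {"jaw": 1, "delta_pos": [0, 0, -0.04], "dr": [0, 0, 0]}, {"jaw": 1, "delta_pos": [0, 0, -0.04], "dr": [0, 0, 0]}, {"jaw": 1, "delta_pos": [0, 0, -0.02], "dr": [0, 0, -0.103]}, {"jaw": 1, "delta_pos": [0, 0, 0], "dr": [0, 0, -0.103]}, {"jaw": 1, "delta_pos": [0, 0, 0], "dr": [0, 0, -0.103]}, {"jaw": 1, "delta_pos": [0, 0, 0], "dr": [0, 0, -0.103]}, {"jaw": 1, "delta_pos": [0, 0, 0], "dr": [0, 0, 0]}])

```text
t: 10.0
ee_pos: [0.4425, 0.2476, 0.1254]
tcp_rot: [-0.23, 0.973, 0.0, 0.0]
contact_force: [-0.3, -0.1, -1.5]
finger_gap: 0.316
grip_force: 59.2
```

Emit:
servo_tool(commands=[{"jaw": 1, "delta_pos": [-0.0085, -0.0386, 0], "dr": [0, 0, 0]}, {"jaw": 1, "delta_pos": [-0.0085, -0.0386, 0], "dr": [0, 0, 0]}, {"jaw": 1, "delta_pos": [-0.0085, -0.0386, 0], "dr": [0, 0, 0]}, {"jaw": 1, "delta_pos": [-0.0085, -0.0386, 0], "dr": [0, 0, 0]}, {"jaw": 1, "delta_pos": [-0.0085, -0.0386, 0], "dr": [0, 0, 0]}, {"jaw": 1, "delta_pos": [-0.0086, -0.0388, 0], "dr": [0, 0, 0]}, {"jaw": 1, "delta_pos": [0, 0, 0.04], "dr": [0, 0, 0]}, {"jaw": 1, "delta_pos": [0, 0, 0.04], "dr": [0, 0, 0]}, {"jaw": 1, "delta_pos": [0, 0, 0], "dr": [0, 0, 0]}, {"jaw": 1, "delta_pos": [0, 0, 0], "dr": [0, 0, 0]}])

```text
t: 11.0
ee_pos: [0.5913, 0.0631, 0.0448]
tcp_rot: [-0.229, 0.973, 0.0, -0.001]
contact_force: [0.1, 0.6, -1.2]
finger_gap: 0.312
grip_force: 59.3
```

Run:
```python
from h import *
ims=[env.grab_frame(n)[0] for n in("scene","top")]
cv2.imwrite("pics/c5.png",cv2.resize(ims[0][215:315,280:400],None,fx=6,fy=6,interpolation=2));s=env.sense();print(s["ee_pos"],s["contact_force"],s["finger_gap"])
def proj(n,X):
    K,Rm,t=cam(n);p=K@(Rm@np.array(X)+t);return p[:2]/p[2]
e=s["ee_pos"];p=proj("scene",e+[0,0,.035]);print("expected ball px",p,"crop",(p-[280,215])*6)
p=proj("scene",(.592,.0632,.0095));print("pocket crop",(p-[280,215])*6)
```

```text
[0.59340283 0.06316606 0.04700537] [ 1.14962694  0.28234059 -0.59656708] 0.31252277948377594
expected ball px [341.09226727 255.25473198] crop [366.55360362 241.52839189]
pocket crop [364.19735699 403.59134335]
```

View pics/c5.png

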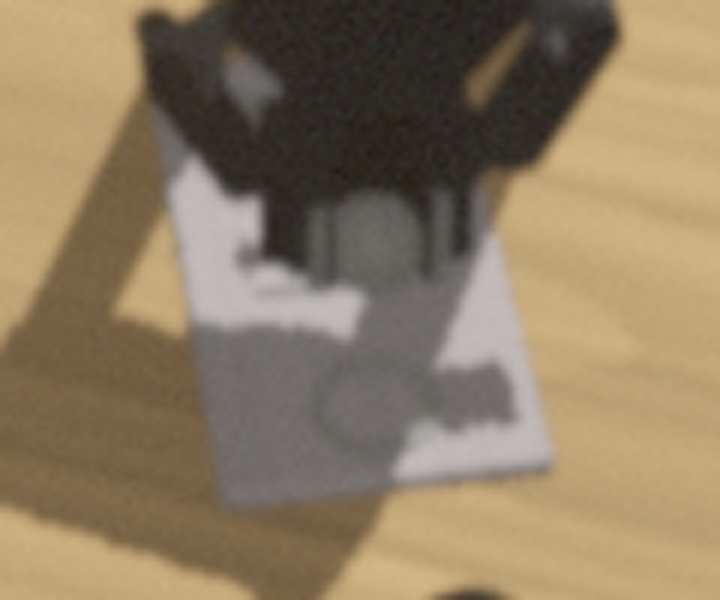

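The ball, at crop (378,235), sits well over the ring at crop (372,404), within about 2 mm, and the tips reach about to the ball's bottom. I'll go down until there is light contact, then release.

Emit:
servo_tool(commands=[{"jaw": 1, "delta_pos": [0, 0, 0.02], "dr": [0, 0, 0]}, {"jaw": 1, "delta_pos": [0, 0, 0.02], "dr": [0, 0, 0]}, {"jaw": 1, "delta_pos": [0, 0, 0.008], "dr": [0, 0, 0]}, {"jaw": 1, "delta_pos": [0, 0, 0.003], "dr": [0, 0, 0]}, {"jaw": 1, "delta_pos": [0, 0, 0], "dr": [0, 0, 0]}])

```text
t: 11.6
ee_pos: [0.5925, 0.0631, -0.0052]
tcp_rot: [-0.23, 0.973, -0.0, 0.001]
contact_force: [0.5, -0.0, -0.9]
finger_gap: 0.314
grip_force: 59.3
```

Emit:
servo_tool(commands=[{"jaw": 1, "delta_pos": [0, 0, 0.002], "dr": [0, 0, 0]}, {"jaw": 1, "delta_pos": [0, 0, 0], "dr": [0, 0, 0]}])

```text
t: 11.8
ee_pos: [0.5924, 0.063, -0.0076]
tcp_rot: [-0.23, 0.973, -0.0, 0.001]
contact_force: [-0.1, 0.3, -0.7]
finger_gap: 0.312
grip_force: 59.3
```

Emit:
servo_tool(commands=[{"jaw": 1, "delta_pos": [0, 0, 0.0015], "dr": [0, 0, 0]}, {"jaw": 1, "delta_pos": [0, 0, 0], "dr": [0, 0, 0]}])

```text
t: 12.0
ee_pos: [0.5918, 0.063, -0.0097]
tcp_rot: [-0.23, 0.973, -0.0, 0.0]
contact_force: [-0.4, -0.5, -1.6]
finger_gap: 0.317
grip_force: 59.3
```

Emit:
servo_tool(commands=[{"jaw": 1, "delta_pos": [0, 0, 0.001], "dr": [0, 0, 0]}, {"jaw": 1, "delta_pos": [0, 0, 0], "dr": [0, 0, 0]}])

```text
t: 12.2
ee_pos: [0.5917, 0.063, -0.0109]
tcp_rot: [-0.23, 0.973, 0.0, -0.0]
contact_force: [-0.8, 0.5, -1.2]
finger_gap: 0.311
grip_force: 59.3
```

Emit:
servo_tool(commands=[{"jaw": 0.3, "delta_pos": [0, 0, 0], "dr": [0, 0, 0]}, {"jaw": 0.2, "delta_pos": [0, 0, 0], "dr": [0, 0, 0]}, {"jaw": 0.1, "delta_pos": [0, 0, 0], "dr": [0, 0, 0]}, {"jaw": 0, "delta_pos": [0, 0, 0], "dr": [0, 0, 0]}, {"jaw": -0.1, "delta_pos": [0, 0, 0], "dr": [0, 0, 0]}, {"jaw": -0.1, "delta_pos": [0, 0, -0.01], "dr": [0, 0, 0]}, {"jaw": -0.1, "delta_pos": [0, 0, -0.03], "dr": [0, 0, 0]}, {"jaw": -0.1, "delta_pos": [0, 0, -0.04], "dr": [0, 0, 0]}, {"jaw": -0.1, "delta_pos": [0, 0, -0.05], "dr": [0, 0, 0]}, {"jaw": -0.1, "delta_pos": [0, 0, 0], "dr": [0, 0, 0]}])

```text
t: 13.2
ee_pos: [0.5969, 0.0627, 0.1277]
tcp_rot: [-0.23, 0.973, -0.002, 0.007]
contact_force: [1.0, -0.5, 0.5]
finger_gap: 0.548
grip_force: 0.0
```

Emit:
servo_tool(commands=[{"jaw": -0.1, "delta_pos": [0.033, 0, 0], "dr": [0, 0, 0]}, {"jaw": -0.1, "delta_pos": [0.032, 0, 0], "dr": [0, 0, 0]}, {"jaw": -0.1, "delta_pos": [0, 0, 0], "dr": [0, 0, 0.143]}, {"jaw": -0.1, "delta_pos": [0, 0, 0], "dr": [0, 0, 0.143]}, {"jaw": -0.1, "delta_pos": [0, 0, 0], "dr": [0, 0, 0.143]}, {"jaw": -0.1, "delta_pos": [0, 0, 0], "dr": [0, 0, 0.143]}, {"jaw": -0.1, "delta_pos": [0, 0, 0], "dr": [0, 0, 0.143]}, {"jaw": -0.1, "delta_pos": [0, 0, 0], "dr": [0, 0, 0.143]}, {"jaw": -0.1, "delta_pos": [0, 0, 0], "dr": [0, 0, 0.143]}, {"jaw": -0.1, "delta_pos": [0, 0, 0], "dr": [0, 0, 0.143]}])

```text
t: 14.2
ee_pos: [0.5336, 0.0339, 0.1196]
tcp_rot: [0.337, 0.942, 0.0, 0.0]
contact_force: [1.0, 0.2, 0.2]
finger_gap: 0.549
grip_force: 0.0
```

Emit:
servo_tool(commands=[{"jaw": -0.1, "delta_pos": [0, 0, 0], "dr": [0, 0, 0.143]}, {"jaw": -0.1, "delta_pos": [0, 0, 0], "dr": [0, 0, 0.143]}, {"jaw": -0.1, "delta_pos": [0, 0, 0], "dr": [0, 0, 0.141]}, {"jaw": -0.1, "delta_pos": [0, 0, 0], "dr": [0, 0, 0]}, {"jaw": -0.1, "delta_pos": [0, 0, 0], "dr": [0, 0, 0]}])

```text
t: 14.7
ee_pos: [0.5336, 0.034, 0.1195]
tcp_rot: [0.524, 0.851, 0.0, 0.0]
contact_force: [1.0, -0.7, -0.1]
finger_gap: 0.551
grip_force: 0.0
```

Run:
```python
from h import *
ims=[env.grab_frame(n)[0] for n in("scene","top")]
a=cv2.resize(ims[0][190:310,280:380],(500,600),interpolation=2);b=cv2.resize(ims[1][180:320,260:330],(300,600),interpolation=2)
cv2.imwrite("pics/c6.png",np.hstack([a,b]));s=env.sense();print(s["ee_pos"],s["tcp_rot"],s["finger_gap"])
def proj(n,X):
    K,Rm,t=cam(n);p=K@(Rm@np.array(X)+t);return p[:2]/p[2]
print("handle top exp",(proj("scene",(.5334,.034,.075))-[280,190])*5,"pocket ball exp",(proj("scene",(.592,.0632,.023))-[280,190])*5)
for dz in(.015,.02,.025): print("tips",(proj("scene",s["ee_pos"]+[0,0,dz])-[280,190])*5)
```

```text
[0.53362095 0.03396109 0.11934893] [5.24816459e-01 8.51215409e-01 4.17342594e-05 9.98348710e-05] 0.5504658643679524
handle top exp [277.33798187 205.90034002] pocket ball exp [304.08326573 436.65770514]
tips [278.63597205  84.06962277]
tips [278.77554704  73.3205421 ]
tips [278.9160791   62.49775604]
```

View pics/c6.png

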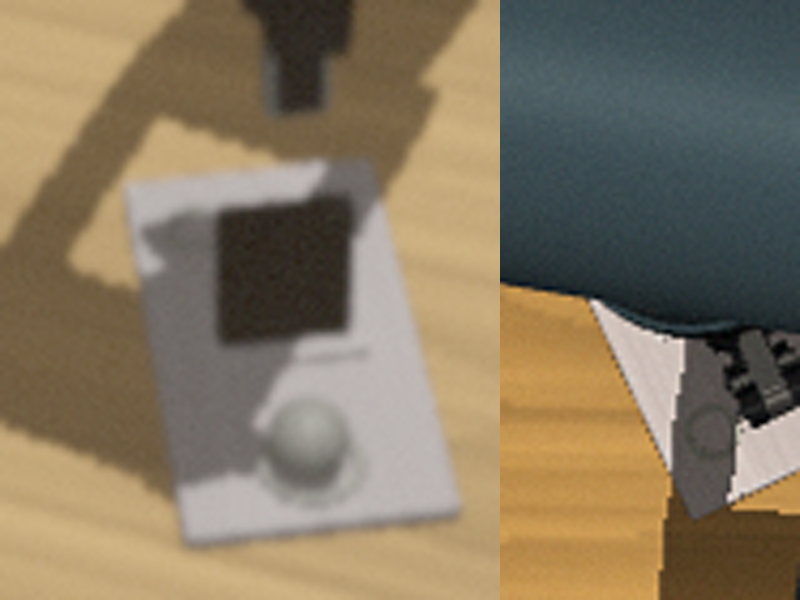

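The ball is seated in the large pocket at crop (308,440), and the fingers are over the handle. I'll lower and grip the handle.

Emit:
servo_tool(commands=[{"jaw": -0.1, "delta_pos": [0, 0, 0.03], "dr": [0, 0, 0]}, {"jaw": -0.1, "delta_pos": [0, 0, 0.03], "dr": [0, 0, 0]}, {"jaw": -0.1, "delta_pos": [0, 0, 0.02], "dr": [0, 0, 0]}, {"jaw": -0.1, "delta_pos": [0, 0, 0.015], "dr": [0, 0, 0]}, {"jaw": -0.1, "delta_pos": [0, 0, 0.005], "dr": [0, 0, 0]}, {"jaw": -0.1, "delta_pos": [0, 0, 0], "dr": [0, 0, 0]}])

```text
t: 15.4
ee_pos: [0.5332, 0.034, 0.0187]
tcp_rot: [0.526, 0.851, -0.0, -0.001]
contact_force: [0.7, -0.0, -0.0]
finger_gap: 0.549
grip_force: 0.0
```

Emit:
servo_tool(commands=[{"jaw": 0.3, "delta_pos": [0, 0, 0], "dr": [0, 0, 0]}, {"jaw": 0.5, "delta_pos": [0, 0, 0], "dr": [0, 0, 0]}, {"jaw": 0.6, "delta_pos": [0, 0, 0], "dr": [0, 0, 0]}, {"jaw": 0.7, "delta_pos": [0, 0, 0], "dr": [0, 0, 0]}, {"jaw": 0.8, "delta_pos": [0, 0, 0], "dr": [0, 0, 0]}, {"jaw": 1, "delta_pos": [0, 0, 0], "dr": [0, 0, 0]}, {"jaw": 1, "delta_pos": [0, 0, 0], "dr": [0, 0, 0]}, {"jaw": 1, "delta_pos": [0, 0, 0], "dr": [0, 0, 0]}, {"jaw": 1, "delta_pos": [0, 0, 0], "dr": [0, 0, 0]}])

```text
t: 16.3
ee_pos: [0.5341, 0.0339, 0.0199]
tcp_rot: [0.526, 0.851, 0.0, 0.001]
contact_force: [-1.2, 0.8, 6.0]
finger_gap: 0.132
grip_force: 59.8
```

Emit:
servo_tool(commands=[{"jaw": 1, "delta_pos": [0, 0, -0.005], "dr": [0, 0, 0]}, {"jaw": 1, "delta_pos": [0, 0, -0.01], "dr": [0, 0, 0]}, {"jaw": 1, "delta_pos": [0, 0, -0.015], "dr": [0, 0, 0]}, {"jaw": 1, "delta_pos": [0, 0, -0.015], "dr": [0, 0, 0]}, {"jaw": 1, "delta_pos": [0, 0, -0.015], "dr": [0, 0, 0]}, {"jaw": 1, "delta_pos": [0, 0, -0.015], "dr": [0, 0, 0]}, {"jaw": 1, "delta_pos": [0, 0, -0.01], "dr": [0, 0, 0]}, {"jaw": 1, "delta_pos": [0, 0, -0.005], "dr": [0, 0, 0]}, {"jaw": 1, "delta_pos": [0, 0, 0], "dr": [0, 0, 0]}, {"jaw": 1, "delta_pos": [0, 0, 0], "dr": [0, 0, 0]}])

```text
t: 17.3
ee_pos: [0.533, 0.034, 0.1086]
tcp_rot: [0.526, 0.85, -0.0, -0.001]
contact_force: [-0.1, -0.3, -5.5]
finger_gap: 0.128
grip_force: 58.7
```

Run:
```python
from h import *
im=env.grab_frame("scene")[0]
cv2.imwrite("pics/c7.png",cv2.resize(im[130:280,250:430],None,fx=4,fy=4,interpolation=2));s=env.sense();print(s["ee_pos"],s["tcp_rot"],s["contact_force"],s["wrist_torque"])
```

```text
[0.53292856 0.03401018 0.10835741] [ 5.26007570e-01  8.50479472e-01 -3.45981201e-04 -7.64528795e-04] [-0.7563632   0.49869402 -6.02160015] [-0.00775712  0.05483012  0.02408191]
```

View pics/c7.png

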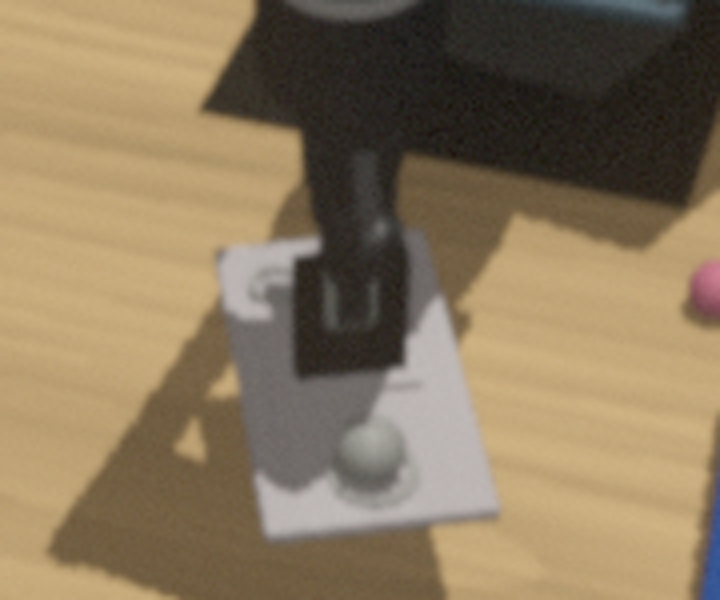

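The tray hangs level with the ball in the pocket (crop (370,452)). I'll carry it smoothly to the hub and raise it 6 cm more.

Emit:
servo_tool(commands=[{"jaw": 1, "delta_pos": [-0.003, -0.0027, -0.003], "dr": [0, 0, 0]}, {"jaw": 1, "delta_pos": [-0.006, -0.0055, -0.006], "dr": [0, 0, 0]}, {"jaw": 1, "delta_pos": [-0.009, -0.0082, -0.009], "dr": [0, 0, 0]}, {"jaw": 1, "delta_pos": [-0.0119, -0.011, -0.01], "dr": [0, 0, 0]}, {"jaw": 1, "delta_pos": [-0.0119, -0.011, -0.01], "dr": [0, 0, 0]}, {"jaw": 1, "delta_pos": [-0.0119, -0.011, -0.009], "dr": [0, 0, 0]}, {"jaw": 1, "delta_pos": [-0.0119, -0.011, -0.006], "dr": [0, 0, 0]}, {"jaw": 1, "delta_pos": [-0.0119, -0.011, -0.003], "dr": [0, 0, 0]}, {"jaw": 1, "delta_pos": [-0.0119, -0.011, 0], "dr": [0, 0, 0]}, {"jaw": 1, "delta_pos": [-0.0119, -0.011, 0], "dr": [0, 0, 0]}])

```text
t: 18.35
ee_pos: [0.4949, -0.1002, 0.1663]
tcp_rot: [0.526, 0.85, -0.0, 0.001]
contact_force: [0.8, -0.1, -6.1]
finger_gap: 0.131
grip_force: 58.6
```

Emit:
servo_tool(commands=[{"jaw": 1, "delta_pos": [-0.0119, -0.011, 0], "dr": [0, 0, 0]}, {"jaw": 1, "delta_pos": [-0.0119, -0.011, 0], "dr": [0, 0, 0]}, {"jaw": 1, "delta_pos": [-0.0119, -0.011, 0], "dr": [0, 0, 0]}, {"jaw": 1, "delta_pos": [-0.0119, -0.011, 0], "dr": [0, 0, 0]}, {"jaw": 1, "delta_pos": [-0.0119, -0.011, 0], "dr": [0, 0, 0]}, {"jaw": 1, "delta_pos": [-0.0119, -0.011, 0], "dr": [0, 0, 0]}, {"jaw": 1, "delta_pos": [-0.0119, -0.011, 0], "dr": [0, 0, 0]}, {"jaw": 1, "delta_pos": [-0.0119, -0.011, 0], "dr": [0, 0, 0]}, {"jaw": 1, "delta_pos": [-0.0119, -0.011, 0], "dr": [0, 0, 0]}, {"jaw": 1, "delta_pos": [-0.0119, -0.011, 0], "dr": [0, 0, 0]}])

```text
t: 19.35
ee_pos: [0.4494, -0.2556, 0.1658]
tcp_rot: [0.526, 0.85, -0.0, 0.0]
contact_force: [-0.1, 0.3, -5.1]
finger_gap: 0.129
grip_force: 58.6
```

Emit:
servo_tool(commands=[{"jaw": 1, "delta_pos": [-0.0119, -0.011, 0], "dr": [0, 0, 0]}, {"jaw": 1, "delta_pos": [-0.0119, -0.011, 0], "dr": [0, 0, 0]}, {"jaw": 1, "delta_pos": [-0.0119, -0.011, 0], "dr": [0, 0, 0]}, {"jaw": 1, "delta_pos": [-0.009, -0.0082, 0], "dr": [0, 0, 0]}, {"jaw": 1, "delta_pos": [-0.006, -0.0055, 0], "dr": [0, 0, 0]}, {"jaw": 1, "delta_pos": [-0.003, -0.0027, 0], "dr": [0, 0, 0]}, {"jaw": 1, "delta_pos": [0, 0, 0], "dr": [0, 0, 0]}, {"jaw": 1, "delta_pos": [0, 0, 0], "dr": [0, 0, 0]}, {"jaw": 1, "delta_pos": [0, 0, 0], "dr": [0, 0, 0]}])

```text
t: 20.25
ee_pos: [0.43, -0.3235, 0.1652]
tcp_rot: [0.526, 0.851, 0.0, -0.0]
contact_force: [0.8, 0.3, -5.2]
finger_gap: 0.127
grip_force: 58.5
```

Run:
```python
from h import *
np.set_printoptions(precision=4,suppress=True)
im,D=env.grab_frame("scene");top,Dt=env.grab_frame("top")
a=cv2.resize(im[60:230,80:280],(400,340),interpolation=2);b=cv2.resize(top[160:330,400:600],(400,340),interpolation=2)
cv2.imwrite("pics/c8.png",np.hstack([a,b]));s=env.sense();print(s["ee_pos"],s["tcp_rot"],s["contact_force"],s["finger_gap"])
e=s["ee_pos"];M=R.from_quat(s["tcp_rot"]).as_matrix();print("pocket est xy",e[:2]+.0645*M[:2,1])
for n,dd in(("scene",D),("top",Dt)):
    for t in("tray_pocket","ball_center"):
        for r in env.landmark_of(n,t)[:3]: print(n,t,r["p"],np.round(r["position"],1),at_d(n,r["position"],dd))
```

```text
[ 0.43   -0.3236  0.1652] [ 0.5257  0.8507  0.0001 -0.    ] [ 0.4233  0.2716 -5.7237] 0.12764340649588768
pocket est xy [ 0.4877 -0.2947]
scene tray_pocket 0.82 [178.4 148.4] [ 0.4964 -0.2868  0.1592]
scene ball_center 0.74 [172.9 140.5] [ 0.4991 -0.2931  0.1777]
scene ball_center 0.67 [430.4 200.3] [0.344  0.1745 0.0284]
scene ball_center 0.46 [184.5 184.8] [ 0.4681 -0.3111  0.0416]
top tray_pocket 0.89 [508.8 274.8] [ 0.4841 -0.2857  0.1699]
top ball_center 0.79 [231.4 349. ] [0.3421 0.1684 0.0268]
top ball_center 0.77 [516.4 273.7] [ 0.4858 -0.2934  0.1806]
```

View pics/c8.png

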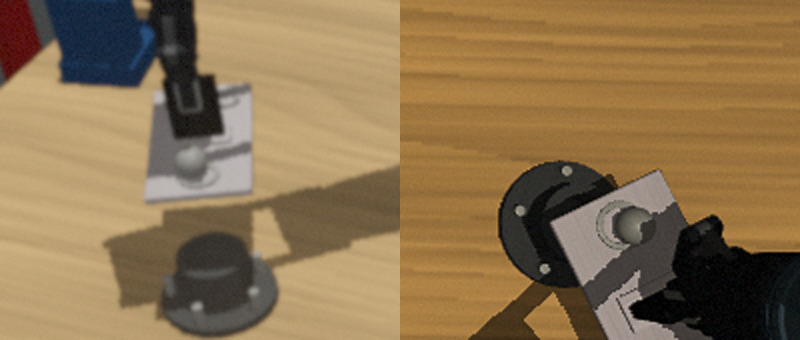

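The ball is in the pocket (scene crop (190,160)), the tray is level, and the pocket is at (0.488,-0.295), about 0.10 m above the hub. Handing in.

```bash
python3 -c "
from workcell import env
print(env.hand_in())"
```

```text
the job is handed in; nothing more can be done
None
```

I handed the job in with the tray gripped by its handle, level and still, the ball in the large pocket and the pocket about 10 cm above the hub bore; `hand_in` gave no verdict. The first grasp missed the ball, and the second held.

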